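# Swing a slotted bar into line in the drilling jig

### The arm

A 6-joint arm with a two-finger parallel gripper is mounted at the origin on a cart in front of the work surface, level with it; the furniture and walls round the work are solid. World frame = base frame: x ahead of the robot, y to its left, z up, the work surface at z = 0. Lengths are in m, angles in rad, forces in N, time in s.
With the tool pointing down it reaches from about 0.4 to 0.825 m from the base axis. Payload 7 kg.
Tool frame: the origin (TCP) lies at the very end of the fingers, on their centre line; the grasp point (between the pads) lies 19 mm behind it; z points along the fingers, y is the line along which they close (so a half turn about z gives the same grasp; the last joint's range is limited). The gripper opens to 85 mm and grips with 20 to 120 N. Pads are 22 mm wide; open, the fingers measure 114 mm over their backs; the gripper's body (76 mm by 85 mm) begins 54 mm behind the grasp point. The pads swing forward as they close: fully open they stand 13 mm farther back than shut.
Start: joints at [1.594, 0.359, 0.012, 0, -1.224, -0.288], TCP at [0.177, 0.651, 0.231] pointing down, gripper open.
Joint ranges: [-3.07, 3.07], [-1.43, 2.12], [-1.02, 1.25], [-3.03, 1.67], [-3.05, -0], [-3.03, 3.03]. Speed limits (rad/s): [2.39, 2.39, 3.01, 3.14, 3.14, 3.14].

### API

Orientations are given as a unit quaternion [x, y, z, w].
In Python, from workcell import observe, grab_frame, camera_info, finish_job gives the robot as it stands.
- The arm moves only by the shell command python3 -m inch 'ROWS'. ROWS is JSON, a list of rows, each an object with "linear": the shift along the world's x, y, z in m, a list of three; "dr": the turn, a rotation vector about the world's x, y, z in rad, a list of three; "jaw": the opening, from -1 (shut) to 1 (fully open), so that 0 is half open. In form: [{"linear": [tx, ty, tz], "dr": [rx, ry, rz], "jaw": jaw}, ...]. A call has 1 to 10 rows; each row shifts and turns the commanded pose from where the row before left it; what a row does not reach is not made up. A row lasts 1/10 s, in which the tool goes at most 50 mm and 8.59 degrees, less where a joint would pass 70% of its speed; a pose out of reach is approached as far as the arm can. A call with a gripper value outside its range is refused whole. The fingers move at their own pace and stop on an object; the grip force is fixed at half the most. Time passes only in rows, so rows that do not move let the fingers close. It gives the time, the measured TCP pose, the force, the opening and the grip force at its end, in the units of the state.
- observe(): the state, without advancing time (a new reading comes with each control period).
- grab_frame(name): name is "scene" or "top" or "wrist"; returns the picture (480x640x3 uint8, blue, green, red); there is no depth.
- camera_info(name): a dict with "camera_matrix" (3x3 intrinsics, pixels), "k1" (the pictures are not rectified: a ray, as slopes to the right and down, at radius r is drawn at 1 + k1 r^2 times it, then the intrinsics apply), "position" and "rotation" of the camera in the world. Camera axes: x right, y up, looking along -z (the intrinsics and any distortion apply to the point x, -y, -z); pixel columns grow to the right and rows downward; lengths in m; the calibration is good to about 2 mm. A picture is of the moment at which its call begins: read the wrist's pose just before it. camera_info takes no time and is no camera call; for the wrist camera it gives the pose at the moment of the call.
- finish_job(): hands the job in; it is judged then, once.
The state is a dict: "t": time; "joint_pos": joint angles; "qd": joint speeds; "effort": joint torques, N m; "tool_pos": TCP position; "tcp_rot": TCP orientation; "wrist_force": force on the tool from outside, world axes, zero at the start; "wrist_torque": the same for the moment, N m; "gripper_width": opening from 0.0 (shut) to 1.0 (fully open); "gripper_force": force on a finger pad.
Only numpy, scipy, OpenCV 4.12 (cv2) and the standard library are available. Lean on these libraries where they do the work, as an engineer would, in place of code of your own. Each camera call takes 0.05 s, during which the arm holds its last target. There are 200 camera calls.

### The job

Load the slotted aluminium bar into the drilling jig: without lifting it off the board, slide its slotted end gently onto the steel post while it still lies at an angle, then pivot it about the post, past the sprung roller, until it lies in line against the rubber buffer. Pushing near its free end, press it home on the buffer for about a second with about 10 N (it must not reach 13 N), then let go and leave the bar resting there; leave the other things on the bench as they are.

Things in the scene. Friction and masses are not known exactly. Their poses are not given: they have to be found in the camera images.
- jig: Drilling jig, fixed to the bench: slick lacquered wooden board 225 x 325 x 12 mm (top at z = 12 mm) with a post, a blue roller catch and a blue stop, all below z = 52 mm. Origin at the board's underside; y axis along the bar's final line, from the post to the free end; x axis from the robot's side to the stop's side. The bar in line is centred on x = 30 mm (varies with the stop).
- catch (a point): Brass roller's rest position, x = 20, y = 117 mm in the jig's frame, 21 mm up. Barrel-shaped, 24 mm wide, spins freely on a plunger sprung towards -y (3 N plus 0.35 N per mm, travel 9 mm). It overlaps the bar's end by 8 mm: the swinging bar meets it 0.13 rad out of line, needs 3 N at its end, passes it at 0.045 rad; then the roller pushes it to the buffer with 0.4 to 3 N.
- post: Steel post on the jig, 12 mm across, 32 mm tall, upright; origin on its axis, at the board's top, at x = +30, y = -115 mm in the jig's frame. The pivot.
- stop: Blue stop bracket on the jig, 24 mm high; origin at the board's top below its front face, at x = 98, y = 85 mm in the jig's frame. Its screw carries a rubber buffer, 18 mm across, 12 mm above the board, reaching about 53 mm to -x and meeting the bar 200 mm from the post. The screw's setting varies by 7 mm either way and is NOT measured (0.035 rad of the bar). The buffer yields 1 mm per 8 N.
- bar: Loose aluminium flat bar, 250 x 30 x 16 mm, about 0.22 kg, lying on the board, free end swung 0.3 to 0.55 rad towards the robot, slot 2 to 8 cm short of the post. Origin at the middle of its underside; y axis along it to the free end (y = 125 mm, fully rounded), x across it. An open slot 15 mm wide, 28 mm deep (y = -125 to -97 mm), with rounded prong ends, is in the other end.
- slot (a point): Point in the bar's slot, at y = -103 mm in the bar's frame and half its height, where the post's axis comes to lie when the slot is pushed fully onto the post.
- multimeter: Yellow and black multimeter, 135 x 68 x 45 mm, loose, to the right of the jig. Origin at the middle of its underside. Leave it alone.
- pliers: Red-handled pliers, 168 x 55 x 16 mm, loose, left of the jig. Origin at the middle of the underside. Leave them alone.

How it is judged:
On the way, in this order (a step that is already met when the one before it is completed fails the run):
1. the slot is pushed onto the post while the bar is still at least 0.2 rad out of line (horizontal distance between slot and post below 0.004 m and angle between the y axis of bar and the y axis of jig, either way round above 0.2 rad), for 0.1 s.
2. the bar, its slot on the post, is pressed against the buffer with more than 6.5 N for 0.5 s (horizontal distance between slot and post below 0.004 m and contact force between bar and stop above 6.5 N), for 0.5 s.
At the end, for the whole second after the job is handed in: The bar lies flat and at rest on the jig's board, the slot within 4 mm of fully on the post, in line within 0.052 rad, and in contact with the buffer (more than 0.2 N) (horizontal distance between slot and post below 0.004 m and angle between the y axis of bar and the y axis of jig, either way round below 0.052 rad and contact force between bar and stop above 0.2 N and z of bar in the frame of jig below 0.015 m and angle between bar's own z axis and vertical below 0.03 rad and linear speed of bar below 0.01 m/s); the robot touches nothing.
It fails at once if the bar pressed on the buffer or stop with more than 13 N (contact force between bar and stop above 13 N).
It fails at once if the bar forced against the post with more than 25 N (contact force between bar and post above 25 N).
It fails at once if the bar lifted more than 12 mm off the board (z of bar in the frame of jig above 0.024 m).
It fails at once if the multimeter or the pliers shifted by more than 20 mm (distance of any of multimeter, pliers from where it was at the start of the episode above 0.02 m).
It also fails if it takes over 64 s, if anything falls off the work surface, if the arm or the gripper's body presses on something with over 40 N, if the wrist force passes 120 N, or if a joint passes its speed limit or range.

## Working session

There is one attempt and no reset: what is moved stays moved. The work goes in short steps, Python scripts to look and compute and a shell command to move; the robot and the scene stay as the last step left them, time stands still between calls to the robot, and variables do not carry over. Pictures are saved under pics/ and viewed, at most 10 in all, crops included, and the job is handed in when it is done.

```bash
mkdir -p pics; ls
python3 - <<'E'
from workcell import *
import cv2
for n in ("top","scene"):
    print(n,camera_info(n)); cv2.imwrite(f"pics/{n}0.png",grab_frame(n))
print(camera_info("wrist")); cv2.imwrite("pics/wrist0.png",grab_frame("wrist"))
print(observe())
E
```

```text
pics
top {'camera_matrix': array([[458.04064598,   0.        , 326.79372678],
       [  0.        , 458.04064598, 231.9559267 ],
       [  0.        ,   0.        ,   1.        ]]), 'k1': -0.09688239407404285, 'position': array([0.35113618, 0.19232575, 0.95112679]), 'rotation': array([-0.07966585,  0.07913062,  0.7078736 , -0.69735691])}
scene {'camera_matrix': array([[541.37232626,   0.        , 320.71371532],
       [  0.        , 541.37232626, 247.20842777],
       [  0.        ,   0.        ,   1.        ]]), 'k1': -0.14580224854794016, 'position': array([-0.13669316, -0.63214535,  0.54293883]), 'rotation': array([ 0.5052663 , -0.17788616, -0.29247064,  0.79216375])}
{'camera_matrix': array([[407.84755402,   0.        , 315.31001325],
       [  0.        , 407.84755402, 243.46583568],
       [  0.        ,   0.        ,   1.        ]]), 'k1': -0.08126187546263731, 'position': array([0.25359906, 0.63138017, 0.37365094]), 'rotation': array([ 0.09657553, -0.12388483,  0.78436101, -0.60008626])}
{'t': 0.15, 'joint_pos': array([ 1.59409797e+00,  3.59228620e-01,  1.12613967e-02, -2.67992984e-04,
       -1.22415094e+00, -2.88064676e-01]), 'qd': array([-5.84739599e-05, -3.39819775e-03,  3.31068332e-03,  1.48083720e-03,
        6.40308910e-04, -1.04559497e-04]), 'effort': array([-1.35036018e-03, -5.83875847e+01,  2.93648422e+01,  6.94057167e+00,
       -4.34887668e-03, -7.73628074e-06]), 'tool_pos': array([0.17658376, 0.65108935, 0.23056902]), 'tcp_rot': array([ 9.91244111e-01, -1.32040371e-01, -2.19936668e-05,  6.72459862e-04]), 'wrist_force': array([-0.4355422 , -0.25781974,  0.93324792]), 'wrist_torque': array([ 0.00597914, -0.0175536 , -0.00709836]), 'gripper_force': 0.0, 'gripper_width': 0.9970215954291682}
```

View pics/top0.png

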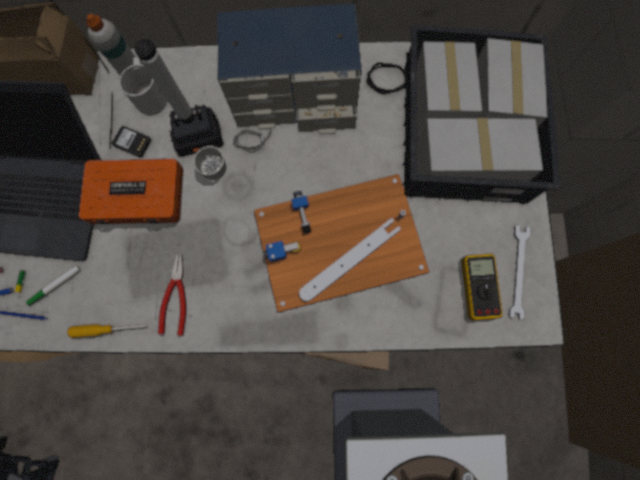

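View pics/scene0.png

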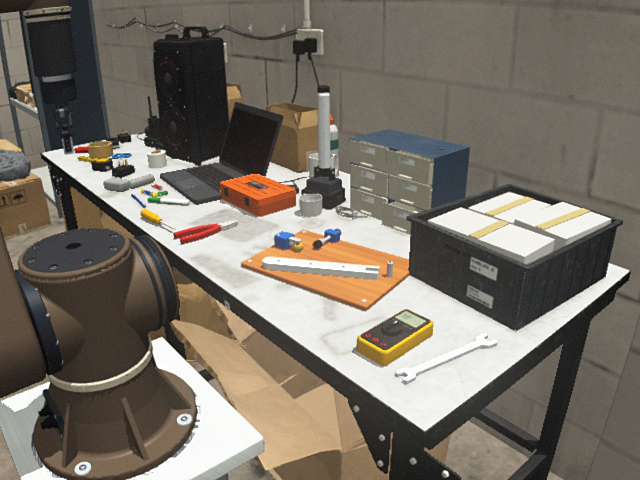

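The top view shows the board (corners near 255,210; 400,178; 428,270; 278,308), the bar from its slot (395,225) to its free end (305,295), the post at (402,214), the roller at (293,247) and the stop at (300,200). In the scene view the post top is near (390,263).

```bash
cat > h.py <<'E'
import numpy as np, cv2
from scipy.spatial.transform import Rotation as R
def ray(ci,px):
    K=ci["camera_matrix"]; d=np.array([ci["k1"],0,0,0.])
    u=cv2.undistortPoints(np.array(px,float).reshape(-1,1,2),K,d).reshape(-1,2)
    v=np.c_[u[:,0],-u[:,1],-np.ones(len(u))]
    return ci["position"],R.from_quat(ci["rotation"]).apply(v)
def onz(ci,px,z):
    o,v=ray(ci,px); return (o+v*((z-o[2])/v[:,2])[:,None])[:,:2]
def proj(ci,P):
    p=R.from_quat(ci["rotation"]).inv().apply(np.atleast_2d(P)-ci["position"])
    q=p*[1,-1,-1]; return cv2.projectPoints(q,np.zeros(3),np.zeros(3),ci["camera_matrix"],np.array([ci["k1"],0,0,0.]))[0].reshape(-1,2)
def tri(c1,p1,c2,p2):
    o1,v1=ray(c1,p1);o2,v2=ray(c2,p2);v1,v2=v1[0],v2[0]
    s=np.linalg.lstsq(np.c_[v1,-v2],o2-o1,rcond=None)[0]
    a,b=o1+s[0]*v1,o2+s[1]*v2; return (a+b)/2,np.linalg.norm(a-b)
def big(m):
    c=max(cv2.findContours(m.astype(np.uint8),cv2.RETR_EXTERNAL,cv2.CHAIN_APPROX_NONE)[0],key=cv2.contourArea); return c.reshape(-1,2)
E
python3 - <<'E'
from h import *; from workcell import camera_info
C={n:camera_info(n) for n in("top","scene")}
im=cv2.imread("pics/top0.png"); hsv=cv2.cvtColor(im,cv2.COLOR_BGR2HSV)
roi=np.zeros(im.shape[:2],bool); roi[165:320,240:440]=1
wood=(hsv[...,0]<22)&(hsv[...,1]>80)&roi
c=onz(C["top"],big(wood),.012); r=cv2.minAreaRect((c*1000).astype(np.float32)); print("board",r,cv2.boxPoints(r))
hull=np.zeros_like(wood,np.uint8); cv2.fillConvexPoly(hull,cv2.convexHull(big(wood)),1)
bar=(hsv[...,1]<70)&(hsv[...,2]>110)&cv2.erode(hull,np.ones((7,7))).astype(bool)
b=big(bar); print("bar px",b.min(0),b.max(0)); c=onz(C["top"],b,.028); r=cv2.minAreaRect((c*1000).astype(np.float32)); print("bar",r,cv2.boxPoints(r))
print("post",tri(C["top"],[402,213],C["scene"],[390,263]))
a=cv2.resize(im[170:320,240:440],None,fx=4,fy=4,interpolation=2); 
s=cv2.imread("pics/scene0.png")[220:310,230:430]; s=cv2.resize(s,None,fx=4,fy=4,interpolation=2)
cv2.imwrite("pics/a.png",a); cv2.imwrite("pics/s.png",s)
E
```

```text
board ((548.0234375, 162.57647705078125), (224.03347778320312, 327.8369140625), 13.631551742553711) [[400.53018  295.47775 ]
 [477.79388  -23.12443 ]
 [695.5167    29.675201]
 [618.253    348.27737 ]]
bar px [299 218] [400 300]
bar ((503.83062744140625, 146.6404266357422), (32.26908874511719, 250.96798706054688), 37.242767333984375) [[415.0442   236.771   ]
 [566.92834   36.98081 ]
 [592.61707   56.509857]
 [440.7329   256.30005 ]]
post (array([0.5980388 , 0.03509692, 0.04172322]), np.float64(0.002426206704200301))
```

View pics/a.png

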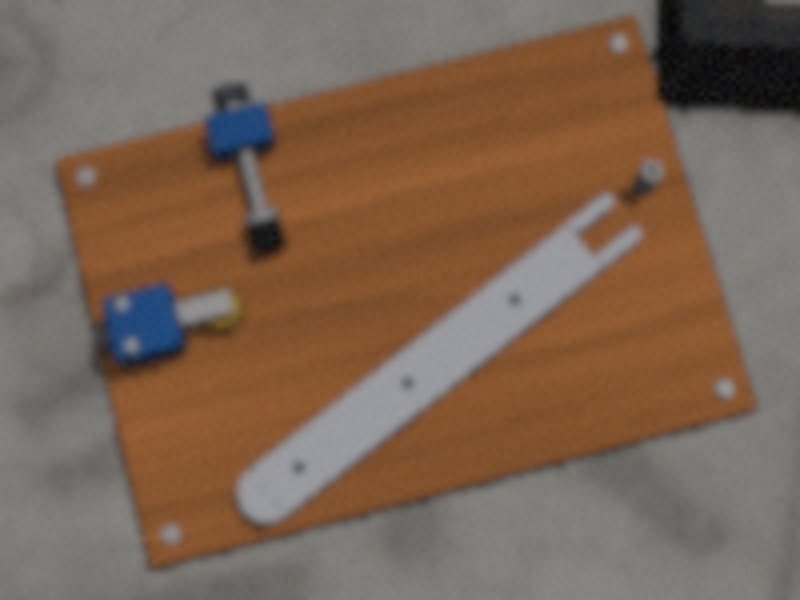

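View pics/s.png

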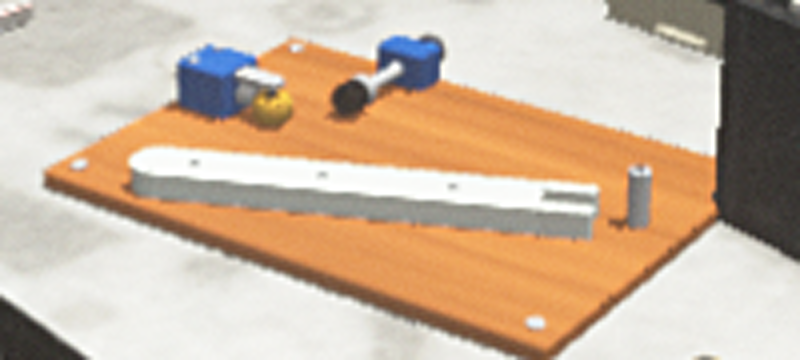

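The crops confirm it: the open slot faces the post, whose top is at about (403,213) in the top view and (390,262.3) in the scene. The roller is at (298,247), the buffer face at about (306,230). Now I go above the bar.

```bash
python3 -m inch '[{"linear":[0.023,-0.036,0],"dr":[0,0,-0.047],"jaw":1},{"linear":[0.023,-0.036,0],"dr":[0,0,-0.047],"jaw":1},{"linear":[0.023,-0.036,0],"dr":[0,0,-0.047],"jaw":1},{"linear":[0.023,-0.036,0],"dr":[0,0,-0.047],"jaw":1},{"linear":[0.023,-0.036,0],"dr":[0,0,-0.047],"jaw":1},{"linear":[0.023,-0.036,0],"dr":[0,0,-0.047],"jaw":1},{"linear":[0.023,-0.036,0],"dr":[0,0,-0.047],"jaw":1}]'
python3 -m inch '[{"linear":[0.023,-0.036,0],"dr":[0,0,-0.047],"jaw":1},{"linear":[0.023,-0.036,0],"dr":[0,0,-0.047],"jaw":1},{"linear":[0.023,-0.036,0],"dr":[0,0,-0.047],"jaw":1},{"linear":[0.023,-0.036,0],"dr":[0,0,-0.047],"jaw":0.5},{"linear":[0.023,-0.036,0],"dr":[0,0,-0.047],"jaw":0.2},{"linear":[0.023,-0.036,0],"dr":[0,0,-0.047],"jaw":0.2},{"linear":[0.023,-0.036,0],"dr":[0,0,-0.047],"jaw":0.2},{"linear":[0,0,0],"dr":[0,0,0],"jaw":0.2},{"linear":[0,0,0],"dr":[0,0,0],"jaw":0.2}]'
python3 - <<'E'
from h import *; from workcell import *
ci=camera_info("wrist"); im=grab_frame("wrist"); cv2.imwrite("pics/w1.png",im)
import pickle; pickle.dump(ci,open("w1.pkl","wb"))
o=observe(); print(o["t"],o["tool_pos"],R.from_quat(o["tcp_rot"]).as_matrix(),o["joint_pos"])
E
```

```text
t: 0.85
tool_pos: [0.3382, 0.3977, 0.2313]
tcp_rot: [0.956, -0.293, -0.0, 0.0]
wrist_force: [0.9, 0.7, -0.1]
gripper_width: 0.998
gripper_force: 0.0
t: 1.75
tool_pos: [0.4988, 0.1463, 0.2309]
tcp_rot: [0.895, -0.446, -0.0, 0.0]
wrist_force: [-0.5, 0.2, 0.3]
gripper_width: 0.6
gripper_force: 0.0
1.8 [0.49853892 0.14711797 0.23101948] [[ 6.02863845e-01 -7.97843898e-01 -5.46924544e-04]
 [-7.97844059e-01 -6.02863858e-01 -1.59089308e-04]
 [-2.02792607e-04  5.32269690e-04 -9.99999838e-01]] [ 6.64715196e-01  1.02872648e-01 -3.26173830e-01 -2.33232468e-04
 -1.14227847e+00 -1.75324156e-02]
```

View pics/w1.png

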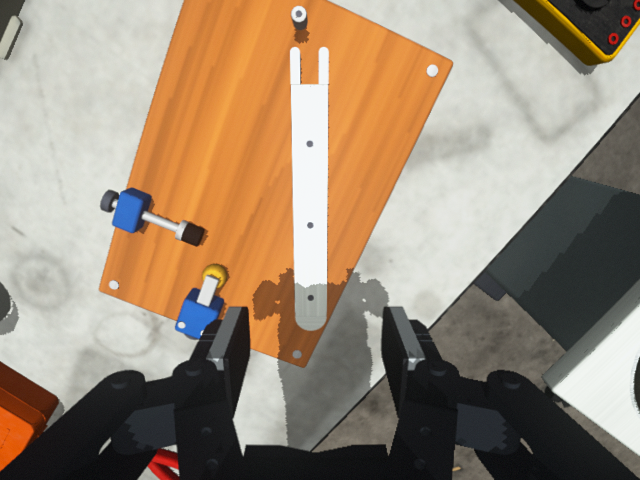

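The wrist view shows the bar in the middle: holes at (310,143.5), (310,225), (310.5,297), prong tips at (295,49) and (323,49), slot floor at row 84, post top at (299,14), buffer tip near (197,236), roller near (214,272).

Run:
```python
from h import *; from workcell import *
import pickle; w=pickle.load(open("w1.pkl","rb")); T=camera_info("top"); S=camera_info("scene")
f=lambda x,y:[x/4+240-.4,y/4+170-.4]
np.set_printoptions(precision=4,suppress=True)
for n,pw,pt in (("h1",[310,143.5],f(515,300)),("h2",[310,225],f(407,383)),("h3",[310.5,297],f(299,467)),("post",[299,14],f(652,172))):
    print(n,*tri(w,pw,T,pt), onz(w,[pw],.044 if n=="post" else .028), onz(T,[pt],.044 if n=="post" else .028))
print("post scene",tri(w,[299,14],S,[389.6,262]))
P=onz(w,[[295,49],[323,49],[291,84],[328,84],[310,143.5],[310,225],[310.5,297],[311,331]],.028); print(P)
im=cv2.imread("pics/w1.png"); hsv=cv2.cvtColor(im,cv2.COLOR_BGR2HSV)
roi=np.zeros(im.shape[:2],bool); roi[95:260,270:350]=1
m=(hsv[...,1]<60)&(hsv[...,2]>120)&roi
ys=np.arange(100,255,5); L=[];Rr=[]
for y in ys:
    x=np.where(m[y])[0]; L.append([x.min(),y]);Rr.append([x.max()+1,y])
L=onz(w,L,.028);Rr=onz(w,Rr,.028)
d=cv2.fitLine(((L+Rr)/2).astype(np.float32),2,0,.001,.001).ravel(); print("axis",d, np.degrees(np.arctan2(-d[0],d[1])), np.linalg.norm(L-Rr,axis=1).mean())
u=np.array([-abs(d[0]),abs(d[1])]); c=d[2:]; post=onz(w,[[299,14]],.044)[0]
xb=np.array([u[1],-u[0]])
print("along/lat of post from axis pt",(post-c)@u,(post-c)@xb,"tips",(P[:2]-c)@u,(P[:4]-c)@xb,"free",(P[7]-c)@u)
wood=(hsv[...,0]<22)&(hsv[...,1]>80)
sc=onz(w,[[114,285],[432,70],[297,355]],.012); print("screws",sc)
print("buffer",onz(w,[[204,239]],.024),"roller",onz(w,[[214,272]],.033))
```

```text
h1 [0.5347 0.1064 0.0272] 1.616282130495692e-05 [[0.5347 0.1063]] [[0.5345 0.1064]]
h2 [0.4925 0.1628 0.0269] 6.482999210498578e-05 [[0.4926 0.1625]] [[0.4923 0.1629]]
h3 [0.4504 0.2182 0.0276] 7.654689538545382e-06 [[0.4505 0.218 ]] [[0.4504 0.2182]]
post [0.5999 0.0332 0.0341] 0.0001895467589768141 [[0.5984 0.0346]] [[0.5973 0.035 ]]
post scene (array([0.5982, 0.0347, 0.0445]), np.float64(0.00027362629582584853))
[[0.5881 0.0547]
 [0.5705 0.0414]
 [0.575  0.0778]
 [0.5514 0.06  ]
 [0.5347 0.1063]
 [0.4926 0.1625]
 [0.4505 0.218 ]
 [0.4285 0.2467]]
axis [ 0.6031 -0.7976  0.5182  0.1282] -142.90468 0.029988721830065446
along/lat of post from axis pt -0.12298416964924297 0.007451013363705466 tips [-0.1008 -0.1007] [ 0.0114 -0.0106  0.0149 -0.0147] free 0.14864194906626266
screws [[ 0.6082  0.3314]
 [ 0.4894 -0.0032]
 [ 0.4176  0.2855]]
buffer [[0.5608 0.2316]] roller [[0.5365 0.2489]]
```

Heights check out (bar top 27 mm, post top 44.5 mm, bar 249.4 × 30 mm). Bar yaw is 37.1° and jig yaw 13.5°. The slot needs to move 44 mm along the bar and 7.5 mm sideways. I grip at the bar's middle.

```bash
python3 -m inch '[{"linear":[0.005,0,-0.04],"dr":[0,0,0],"jaw":0.2},{"linear":[0,0,-0.045],"dr":[0,0,0],"jaw":0.2},{"linear":[0,0,-0.045],"dr":[0,0,0],"jaw":0.2},{"linear":[0,0,-0.04],"dr":[0,0,0],"jaw":0.2},{"linear":[0,0,-0.02],"dr":[0,0,0],"jaw":0.2},{"linear":[0,0,-0.015],"dr":[0,0,0],"jaw":0.2},{"linear":[0,0,-0.01],"dr":[0,0,0],"jaw":0.2},{"linear":[0,0,0],"dr":[0,0,0],"jaw":0.2}]'
python3 -m inch '[{"linear":[0,0,0],"dr":[0,0,0],"jaw":-0.2},{"linear":[0,0,0],"dr":[0,0,0],"jaw":-0.4},{"linear":[0,0,0],"dr":[0,0,0],"jaw":-0.6},{"linear":[0,0,0],"dr":[0,0,0],"jaw":-0.6},{"linear":[0,0,0],"dr":[0,0,0],"jaw":-0.6}]'
```

```text
t: 2.6
tool_pos: [0.5027, 0.1479, 0.0153]
tcp_rot: [0.896, -0.445, -0.001, 0.001]
wrist_force: [-0.2, -0.5, 0.1]
gripper_width: 0.603
gripper_force: 0.0
t: 3.1
tool_pos: [0.5045, 0.1479, 0.0174]
tcp_rot: [0.895, -0.445, 0.001, -0.001]
wrist_force: [-0.8, 0.2, 7.1]
gripper_width: 0.328
gripper_force: 60.3
```

```bash
python3 -m inch '[{"linear":[0,0,0.002],"dr":[0,0,0],"jaw":-0.6},{"linear":[0.004,-0.0015,0],"dr":[0,0,0],"jaw":-0.6},{"linear":[0.004,-0.0015,0],"dr":[0,0,0],"jaw":-0.6},{"linear":[0.004,-0.0005,0],"dr":[0,0,0],"jaw":-0.6},{"linear":[0,0,0],"dr":[0,0,0],"jaw":-0.6},{"linear":[0,0,0],"dr":[0,0,0],"jaw":-0.6}]'
python3 - <<'E'
from h import *; from workcell import *
import pickle
ci=camera_info("wrist"); im=grab_frame("wrist"); cv2.imwrite("pics/w2.png",im); pickle.dump(ci,open("w2.pkl","wb"))
print(proj(ci,[.5983,.0347,.044]),proj(ci,[.5983,.0347,.012]))
E
```

```text
t: 3.7
tool_pos: [0.5156, 0.1437, 0.018]
tcp_rot: [0.895, -0.445, -0.0, 0.0]
wrist_force: [-0.3, -0.6, -2.6]
gripper_width: 0.33
gripper_force: 59.4
[[ 317.35356984 -123.99884885]] [[316.69369531 -71.61705709]]
```

View pics/w2.png

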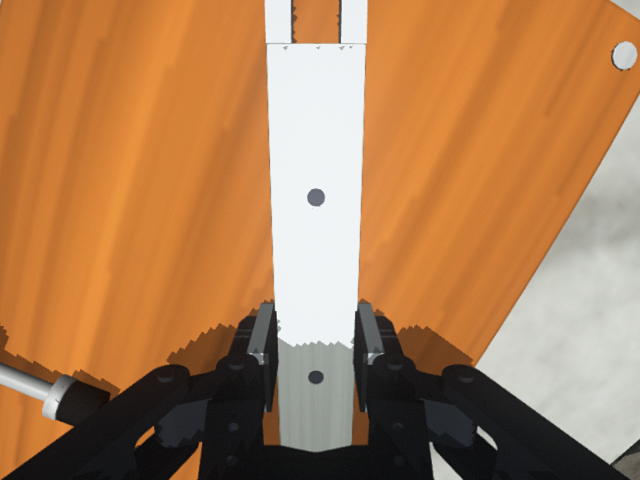

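The view shows the bar's axis at column 316 (holes at (316,197) and (316,377), slot sides at 291 and 340 on row 43). The post projects to column 317, out of view. I compute the exact remainder.

```bash
python3 - <<'E'
from h import *; from workcell import *
import pickle; w=pickle.load(open("w2.pkl","rb"))
for z in(.028,.029):
    P=onz(w,[[316,197],[316,377],[(291.5+340.5)/2,30],[(269+365)/2,60]],z); a=P[0]-P[1]; a/=np.linalg.norm(a); n=np.array([-a[1],a[0]])
    d=np.array([.5983,.0347])-P[0]; print(P,np.linalg.norm(P[0]-P[1]),a,"along to go",d@a-.0516,"lat(+left)",d@n,(P-P[0])@n)
E
python3 -m inch '[{"linear":[0.003,-0.004,0],"dr":[0,0,0],"jaw":-0.6},{"linear":[0.003,-0.004,0],"dr":[0,0,0],"jaw":-0.6},{"linear":[0,0,0],"dr":[0,0,0],"jaw":-0.6}]'
python3 - <<'E'
from h import *; from workcell import *
S=grab_frame("scene"); T=grab_frame("top")
a=cv2.resize(T[190:260,350:430],(640,560),interpolation=2); s=cv2.resize(S[245:285,340:410],(700,400),interpolation=2)
cv2.imwrite("pics/t3.png",a); cv2.imwrite("pics/s3.png",s)
E
```

```text
[[0.5471409  0.10265837]
 [0.50440904 0.15901488]
 [0.57796042 0.06200221]
 [0.57255654 0.06862826]] 0.07072530521330278 [ 0.60419478 -0.79683666] along to go 0.03346177970123768 lat(+left) -0.0002946472885877579 [ 0.00000000e+00 -3.78319253e-18 -6.11895739e-06 -3.08701156e-04]
[[0.54726697 0.10249803]
 [0.50485594 0.15843143]
 [0.57785509 0.06214712]
 [0.5724918  0.06872342]] 0.07019430217062149 [ 0.60419478 -0.79683666] along to go 0.0332578470277878 lat(+left) -0.0002982309024134188 [ 0.00000000e+00  1.95653786e-18 -6.07301648e-06 -3.06383439e-04]
t: 4.05
tool_pos: [0.522, 0.1355, 0.0183]
tcp_rot: [0.895, -0.445, 0.0, -0.0]
wrist_force: [0.0, -0.2, -3.4]
gripper_width: 0.332
gripper_force: 59.4
```

View pics/s3.png

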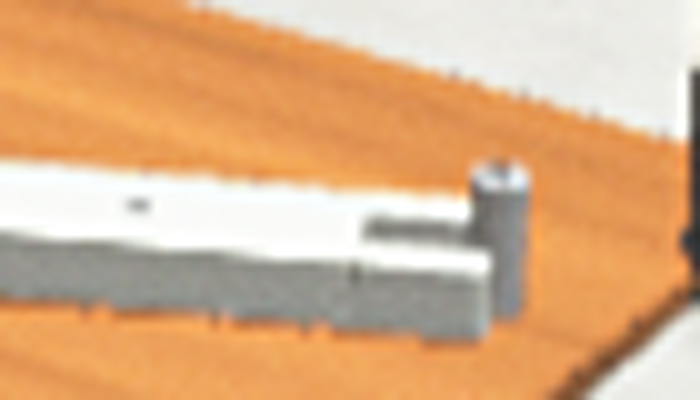

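The post now stands just before the slot's mouth, in line with it (post top at (500,175) in the crop). I advance slowly, watching the force.

```bash
python3 -m inch '[{"linear":[0.0015,-0.002,0],"dr":[0,0,0],"jaw":-0.6},{"linear":[0.0015,-0.002,0],"dr":[0,0,0],"jaw":-0.6}]'
python3 -m inch '[{"linear":[0.0015,-0.002,0],"dr":[0,0,0],"jaw":-0.6},{"linear":[0.0015,-0.002,0],"dr":[0,0,0],"jaw":-0.6}]'
python3 -m inch '[{"linear":[0.0015,-0.002,0],"dr":[0,0,0],"jaw":-0.6},{"linear":[0.0015,-0.002,0],"dr":[0,0,0],"jaw":-0.6}]'
```

```text
t: 4.35
tool_pos: [0.5247, 0.1319, 0.0183]
tcp_rot: [0.895, -0.445, 0.0, -0.0]
wrist_force: [0.0, 0.4, -2.6]
gripper_width: 0.332
gripper_force: 59.4
t: 4.55
tool_pos: [0.5278, 0.1278, 0.0183]
tcp_rot: [0.895, -0.445, 0.0, -0.0]
wrist_force: [-0.2, 0.1, -2.1]
gripper_width: 0.328
gripper_force: 59.4
t: 4.75
tool_pos: [0.5308, 0.1238, 0.0183]
tcp_rot: [0.895, -0.445, -0.0, 0.0]
wrist_force: [-0.2, 0.1, -2.6]
gripper_width: 0.326
gripper_force: 59.4
```

```bash
python3 -m inch '[{"linear":[0.0012,-0.0016,0],"dr":[0,0,0],"jaw":-0.6},{"linear":[0.0012,-0.0016,0],"dr":[0,0,0],"jaw":-0.6},{"linear":[0.0009,-0.0012,0],"dr":[0,0,0],"jaw":-0.6}]'
python3 -m inch '[{"linear":[0.0006,-0.0008,0],"dr":[0,0,0],"jaw":-0.6},{"linear":[0,0,0],"dr":[0,0,0],"jaw":-0.6}]'
python3 -m inch '[{"linear":[0.0006,-0.0008,0],"dr":[0,0,0],"jaw":-0.6},{"linear":[0,0,0],"dr":[0,0,0],"jaw":-0.6}]'
python3 - <<'E'
from h import *; from workcell import *
ci=camera_info("wrist"); im=grab_frame("wrist"); cv2.imwrite("pics/w4.png",im)
T=grab_frame("top");S=grab_frame("scene"); s=cv2.resize(S[240:290,340:410],(700,500),interpolation=2); cv2.imwrite("pics/s4.png",s)
E
```

```text
t: 5.05
tool_pos: [0.534, 0.1194, 0.0183]
tcp_rot: [0.895, -0.445, -0.0, 0.0]
wrist_force: [0.1, -0.9, -2.2]
gripper_width: 0.331
gripper_force: 59.4
t: 5.25
tool_pos: [0.5346, 0.1187, 0.0183]
tcp_rot: [0.895, -0.445, -0.0, 0.0]
wrist_force: [0.2, -0.9, -1.6]
gripper_width: 0.334
gripper_force: 59.4
t: 5.45
tool_pos: [0.5352, 0.118, 0.0183]
tcp_rot: [0.895, -0.445, -0.0, -0.0]
wrist_force: [-0.8, -0.0, -2.3]
gripper_width: 0.33
gripper_force: 59.4
```

```bash
python3 -m inch '[{"linear":[0.0003,-0.0004,0],"dr":[0,0,0],"jaw":-0.6},{"linear":[0,0,0],"dr":[0,0,0],"jaw":-0.6}]'
python3 -m inch '[{"linear":[0.0003,-0.0004,0],"dr":[0,0,0],"jaw":-0.6},{"linear":[0,0,0],"dr":[0,0,0],"jaw":-0.6}]'
python3 -m inch '[{"linear":[0.0003,-0.0004,0],"dr":[0,0,0],"jaw":-0.6},{"linear":[0,0,0],"dr":[0,0,0],"jaw":-0.6}]'
```

```text
t: 5.8
tool_pos: [0.5352, 0.1178, 0.0183]
tcp_rot: [0.895, -0.445, -0.0, -0.0]
wrist_force: [-2.5, 5.0, -2.7]
gripper_width: 0.334
gripper_force: 59.4
t: 6.0
tool_pos: [0.5353, 0.1178, 0.0182]
tcp_rot: [0.895, -0.445, -0.0, -0.0]
wrist_force: [-5.0, 6.1, -2.2]
gripper_width: 0.33
gripper_force: 59.4
t: 6.2
tool_pos: [0.5353, 0.1177, 0.0181]
tcp_rot: [0.895, -0.445, -0.001, -0.0]
wrist_force: [-6.3, 8.9, -1.3]
gripper_width: 0.329
gripper_force: 59.5
```

View pics/s4.png

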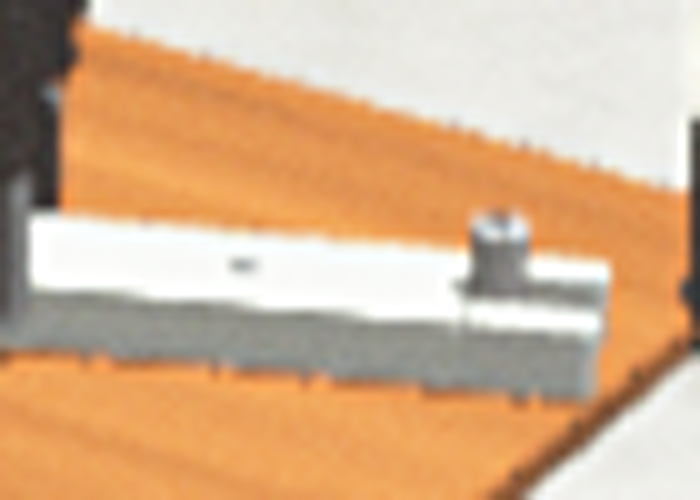

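The bar is seated: the post is at the slot's floor with 11 N on it. I back off to a light load, release and rise, closing the jaw for pushing.

```bash
python3 -m inch '[{"linear":[-0.0006,0.0008,0],"dr":[0,0,0],"jaw":-0.6},{"linear":[0,0,0],"dr":[0,0,0],"jaw":-0.3},{"linear":[0,0,0],"dr":[0,0,0],"jaw":-0.1},{"linear":[0,0,0],"dr":[0,0,0],"jaw":0.1},{"linear":[0,0,0],"dr":[0,0,0],"jaw":0.2},{"linear":[0,0,0],"dr":[0,0,0],"jaw":0.2},{"linear":[0,0,0.02],"dr":[0,0,0],"jaw":0.2},{"linear":[0,0,0.04],"dr":[0,0,0],"jaw":0.2},{"linear":[0,0,0.03],"dr":[0,0,0],"jaw":0},{"linear":[0,0,0],"dr":[0,0,0],"jaw":-1}]'
python3 - <<'E'
from h import *; from workcell import *
T=camera_info("top"); w=camera_info("wrist"); im=grab_frame("wrist"); cv2.imwrite("pics/w5.png",im); print(observe()["tool_pos"])
P=np.array([.5983,.0347,.044]);print(proj(w,P)); 
hsv=cv2.cvtColor(im,cv2.COLOR_BGR2HSV); m=((hsv[...,1]<60)&(hsv[...,2]>150)).astype(np.uint8)
for y in range(60,300,30):
    x=np.where(m[y,220:420])[0]+220; print(y,x.min() if len(x) else 0,x.max() if len(x) else 0,len(x))
E
```

```text
t: 7.2
tool_pos: [0.5381, 0.1187, 0.1128]
tcp_rot: [0.896, -0.445, 0.002, -0.003]
wrist_force: [0.4, -0.1, -0.3]
gripper_width: 0.347
gripper_force: 0.0
[0.5368391  0.11820557 0.11064028]
[[323.22846945  60.35048417]]
60 294 419 49
90 294 350 57
120 295 349 55
150 295 349 55
180 296 348 53
210 296 347 52
240 296 346 51
270 297 346 50
```

View pics/w5.png

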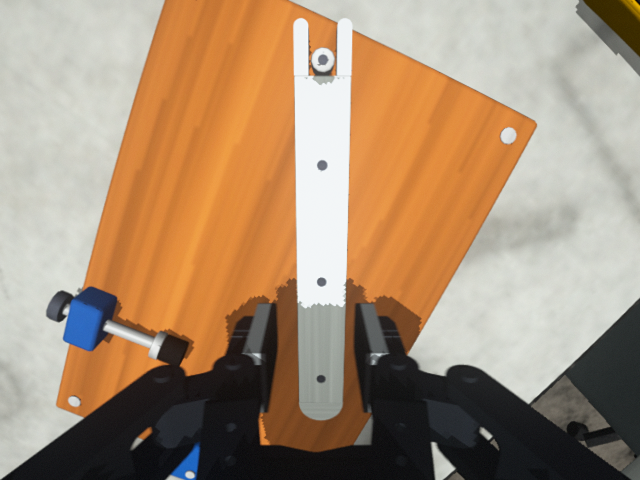

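The bar lies free with the post at (323,60) against the slot floor (row 75), the free end at (322,415). Now I take the closed fingers round to the robot's side of the bar, 190 mm from the post.

```bash
python3 -m inch '[{"linear":[-0.03,0.0136,0],"dr":[0,0,0],"jaw":-1},{"linear":[-0.03,0.0136,0],"dr":[0,0,0],"jaw":-1},{"linear":[-0.0294,0.0136,0],"dr":[0,0,0],"jaw":-1},{"linear":[0,0,0],"dr":[0,0,0],"jaw":-1},{"linear":[0,0,-0.03],"dr":[0,0,0],"jaw":-1},{"linear":[0,0,-0.03],"dr":[0,0,0],"jaw":-1},{"linear":[0,0,-0.02],"dr":[0,0,0],"jaw":-1},{"linear":[0,0,-0.013],"dr":[0,0,0],"jaw":-1},{"linear":[0,0,0],"dr":[0,0,0],"jaw":-1},{"linear":[0,0,0],"dr":[0,0,0],"jaw":-1}]'
python3 - <<'E'
from h import *; from workcell import *
o=observe(); print(o["tool_pos"],o["wrist_force"],o["gripper_width"]); t=o["tool_pos"][:2]-[.5983,.0347]
print("jig polar", np.degrees(np.arctan2(-t[0],t[1])), np.hypot(*t))
a=np.radians(37.1); print("r",t@[-np.sin(a),np.cos(a)],"lat",t@[np.cos(a),np.sin(a)])
# arc waypoints: lat offset -30 to the bar
for th in (37.1,32,27,23,20,18,16,13.5):
    a=np.radians(th); print(th,np.array([.5983,.0347])+.19*np.array([-np.sin(a),np.cos(a)])-.03*np.array([np.cos(a),np.sin(a)]))
E
```

```text
t: 8.25
tool_pos: [0.4459, 0.1579, 0.0145]
tcp_rot: [0.895, -0.445, -0.0, 0.001]
wrist_force: [-0.0, 0.3, 0.4]
gripper_width: -0.001
gripper_force: 0.0
[0.44593393 0.15785088 0.01452314] [-0.03718304  0.33417391  0.36834744] -0.0010425167027340375
jig polar 51.05289692924903 0.19591212132432193
r 0.19013159376327882 lat -0.047239139861256566
37.1 [0.45976296 0.16814471]
32 [0.4721739  0.17993156]
27 [0.48531161 0.19037152]
23 [0.49644594 0.19787399]
20 [0.50512539 0.20298099]
18 [0.51105508 0.20613023]
16 [0.51709105 0.2090706 ]
13.5 [0.52477428 0.21244692]
```

```bash
python3 -m inch '[{"linear":[0.004,0.003,0.0035],"dr":[0,0,0],"jaw":-1},{"linear":[0.004,0.003,0],"dr":[0,0,0],"jaw":-1},{"linear":[0.003,0.0023,0],"dr":[0,0,0],"jaw":-1},{"linear":[0.003,0.0023,0],"dr":[0,0,0],"jaw":-1},{"linear":[0,0,0],"dr":[0,0,0],"jaw":-1}]'
python3 -m inch '[{"linear":[0.0031,0.003,0],"dr":[0,0,-0.022],"jaw":-1},{"linear":[0.0031,0.003,0],"dr":[0,0,-0.022],"jaw":-1},{"linear":[0.0031,0.003,0],"dr":[0,0,-0.022],"jaw":-1},{"linear":[0.0031,0.0029,0],"dr":[0,0,-0.023],"jaw":-1},{"linear":[0.0033,0.0026,0],"dr":[0,0,-0.022],"jaw":-1},{"linear":[0.0033,0.0026,0],"dr":[0,0,-0.022],"jaw":-1},{"linear":[0.0033,0.0026,0],"dr":[0,0,-0.022],"jaw":-1},{"linear":[0.0033,0.0026,0],"dr":[0,0,-0.021],"jaw":-1},{"linear":[0,0,0],"dr":[0,0,0],"jaw":-1}]'
python3 - <<'E'
from h import *; from workcell import *
cv2.imwrite("pics/t6.png",cv2.resize(grab_frame("top")[170:320,240:440],(800,600),interpolation=2))
E
```

```text
t: 8.75
tool_pos: [0.4606, 0.1694, 0.0189]
tcp_rot: [0.895, -0.445, 0.0, -0.0]
wrist_force: [0.1, 0.5, 0.3]
gripper_width: -0.001
gripper_force: 0.0
t: 9.65
tool_pos: [0.4862, 0.1917, 0.0188]
tcp_rot: [0.853, -0.523, 0.0, -0.0]
wrist_force: [0.1, -0.6, 0.2]
gripper_width: 0.0
gripper_force: 0.0
```

View pics/t6.png

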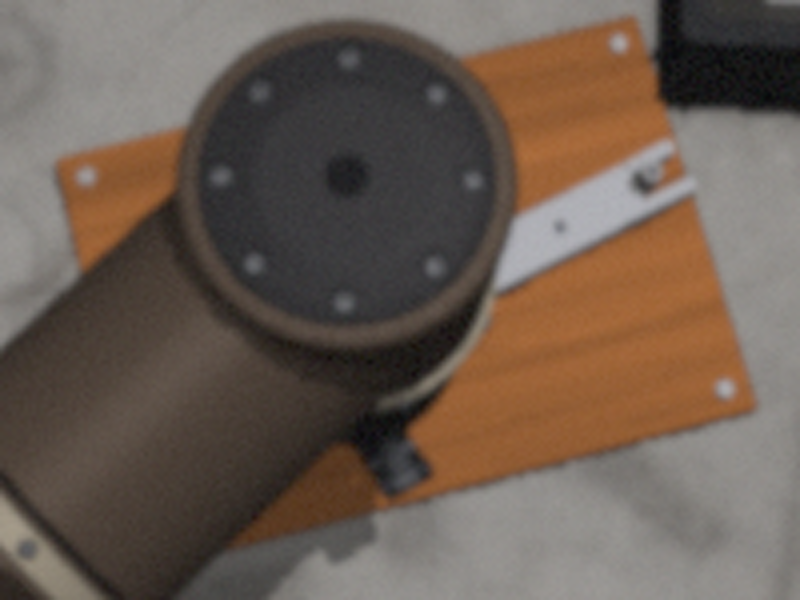

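The post is still in the slot, and the bar has swung to about 14° out of line. On towards the roller.

```bash
python3 -m inch '[{"linear":[0.0028,0.0019,0],"dr":[0,0,-0.018],"jaw":-1},{"linear":[0.0028,0.0019,0],"dr":[0,0,-0.018],"jaw":-1},{"linear":[0.0028,0.0019,0],"dr":[0,0,-0.018],"jaw":-1},{"linear":[0.0028,0.0018,0],"dr":[0,0,-0.017],"jaw":-1}]'
python3 -m inch '[{"linear":[0.0022,0.0013,0],"dr":[0,0,-0.013],"jaw":-1},{"linear":[0.0022,0.0013,0],"dr":[0,0,-0.013],"jaw":-1}]'
python3 -m inch '[{"linear":[0.0022,0.0013,0],"dr":[0,0,-0.013],"jaw":-1},{"linear":[0.0021,0.0012,0],"dr":[0,0,-0.012],"jaw":-1}]'
```

```text
t: 10.1
tool_pos: [0.4972, 0.199, 0.0188]
tcp_rot: [0.833, -0.553, 0.0, -0.0]
wrist_force: [-0.8, -0.2, 0.6]
gripper_width: 0.0
gripper_force: 0.1
t: 10.3
tool_pos: [0.5015, 0.2015, 0.0188]
tcp_rot: [0.826, -0.563, -0.0, 0.0]
wrist_force: [-0.5, -0.5, 0.7]
gripper_width: -0.001
gripper_force: 0.1
t: 10.5
tool_pos: [0.5051, 0.2035, 0.0186]
tcp_rot: [0.819, -0.574, -0.0, 0.001]
wrist_force: [-4.7, -1.7, 3.1]
gripper_width: -0.001
gripper_force: 2.6
```

```bash
I='python3 -m inch'; python3 -m inch '[{"linear":[0.0015,0.0008,0],"dr":[0,0,-0.009],"jaw":-1},{"linear":[0.0015,0.0008,0],"dr":[0,0,-0.009],"jaw":-1}]'
python3 -m inch '[{"linear":[0.0015,0.0008,0],"dr":[0,0,-0.009],"jaw":-1},{"linear":[0.0015,0.0008,0],"dr":[0,0,-0.009],"jaw":-1}]'
python3 -m inch '[{"linear":[0.0015,0.0008,0],"dr":[0,0,-0.009],"jaw":-1},{"linear":[0.0015,0.0008,0],"dr":[0,0,-0.009],"jaw":-1}]'
```

```text
t: 10.7
tool_pos: [0.508, 0.205, 0.0186]
tcp_rot: [0.814, -0.581, -0.0, 0.001]
wrist_force: [-4.1, -1.6, 2.5]
gripper_width: 0.001
gripper_force: 2.3
t: 10.9
tool_pos: [0.5115, 0.2069, 0.0187]
tcp_rot: [0.809, -0.588, -0.0, 0.0]
wrist_force: [-2.3, -1.4, -0.1]
gripper_width: -0.001
gripper_force: 1.4
t: 11.1
tool_pos: [0.515, 0.2089, 0.0188]
tcp_rot: [0.803, -0.595, 0.0, -0.0]
wrist_force: [-1.4, -1.6, 0.0]
gripper_width: -0.0
gripper_force: 0.8
```

```bash
for i in 1; do python3 -m inch '[{"linear":[0.001,0.0004,0],"dr":[0,0,-0.006],"jaw":-1},{"linear":[0.001,0.0004,0],"dr":[0,0,-0.006],"jaw":-1}]'
python3 -m inch '[{"linear":[0.001,0.0004,0],"dr":[0,0,-0.005],"jaw":-1}]'
python3 -m inch '[{"linear":[0.001,0.0004,0],"dr":[0,0,-0.005],"jaw":-1}]'; done
python3 - <<'E'
from h import *; from workcell import *
im=grab_frame("wrist"); cv2.imwrite("pics/w7.png",im)
E
```

```text
t: 11.3
tool_pos: [0.5171, 0.2099, 0.0189]
tcp_rot: [0.8, -0.6, 0.0, -0.0]
wrist_force: [-0.7, -0.2, 0.3]
gripper_width: 0.002
gripper_force: 0.5
t: 11.4
tool_pos: [0.518, 0.2102, 0.0189]
tcp_rot: [0.798, -0.602, 0.0, -0.0]
wrist_force: [-0.5, -0.7, 0.3]
gripper_width: -0.003
gripper_force: 0.4
t: 11.5
tool_pos: [0.519, 0.2106, 0.019]
tcp_rot: [0.797, -0.604, 0.0, -0.0]
wrist_force: [-1.1, 0.2, 0.2]
gripper_width: 0.007
gripper_force: 0.2
```

View pics/w7.png

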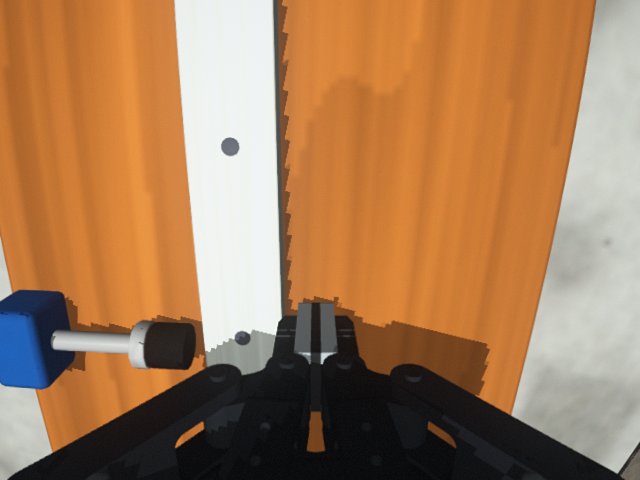

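The bar (edge at column 203) is still about 3 mm short of the buffer (tip at column 195, row 345), and the fingers are at its robot-side edge. I continue in small steps.

```bash
python3 -m inch '[{"linear":[0.001,0.0003,0],"dr":[0,0,-0.005],"jaw":-1},{"linear":[0,0,0],"dr":[0,0,0],"jaw":-1}]'
python3 -m inch '[{"linear":[0.001,0.0003,0],"dr":[0,0,-0.005],"jaw":-1},{"linear":[0,0,0],"dr":[0,0,0],"jaw":-1}]'
python3 -m inch '[{"linear":[0.0006,0.0002,0],"dr":[0,0,-0.003],"jaw":-1},{"linear":[0,0,0],"dr":[0,0,0],"jaw":-1}]'
python3 -m inch '[{"linear":[0.0006,0.0002,0],"dr":[0,0,-0.003],"jaw":-1},{"linear":[0,0,0],"dr":[0,0,0],"jaw":-1}]'
```

```text
t: 11.75
tool_pos: [0.5199, 0.2107, 0.0189]
tcp_rot: [0.795, -0.606, 0.0, -0.0]
wrist_force: [-0.3, -1.0, 0.2]
gripper_width: 0.001
gripper_force: 0.0
t: 11.95
tool_pos: [0.5208, 0.2109, 0.0189]
tcp_rot: [0.794, -0.608, 0.0, -0.0]
wrist_force: [1.1, -0.3, -0.8]
gripper_width: 0.001
gripper_force: 0.0
t: 12.15
tool_pos: [0.5212, 0.2111, 0.0188]
tcp_rot: [0.793, -0.609, 0.0, -0.0]
wrist_force: [-0.4, 0.1, 0.9]
gripper_width: 0.003
gripper_force: 0.0
t: 12.35
tool_pos: [0.5218, 0.2113, 0.0188]
tcp_rot: [0.792, -0.61, 0.0, -0.0]
wrist_force: [-0.5, 0.1, 0.4]
gripper_width: 0.001
gripper_force: 0.0
```

```bash
python3 -m inch '[{"linear":[0.0006,0.0002,0],"dr":[0,0,0],"jaw":-1},{"linear":[0,0,0],"dr":[0,0,0],"jaw":-1}]'
python3 -m inch '[{"linear":[0.0006,0.0002,0],"dr":[0,0,0],"jaw":-1},{"linear":[0,0,0],"dr":[0,0,0],"jaw":-1}]'
python3 - <<'E'
from h import *; from workcell import *
w=camera_info("wrist"); im=grab_frame("wrist"); cv2.imwrite("pics/w8.png",im); hsv=cv2.cvtColor(im,cv2.COLOR_BGR2HSV)
m=(hsv[...,1]<60)&(hsv[...,2]>120); L=[];Q=[]
for y in range(40,290,10):
    x=np.where(m[y,150:330])[0]+150
    if len(x): L.append([x.min(),y]);Q.append([x.max()+1,y])
M=(onz(w,L,.028)+onz(w,Q,.028))/2
d=cv2.fitLine(M.astype(np.float32),2,0,.001,.001).ravel(); print("bar yaw",np.degrees(np.arctan2(d[0],-d[1]) if d[1]<0 else np.arctan2(-d[0],d[1])),L[::6],Q[::6])
u=d[:2]*np.sign(d[1]); xb=np.array([u[1],-u[0]]); print("post off axis",(np.array([.5983,.0347])-d[2:])@xb,"tcp off axis",(observe()["tool_pos"][:2]-d[2:])@xb)
E
```

```text
t: 12.55
tool_pos: [0.5224, 0.2115, 0.0188]
tcp_rot: [0.792, -0.61, 0.0, -0.0]
wrist_force: [-0.5, 0.3, 1.3]
gripper_width: 0.005
gripper_force: 0.0
t: 12.75
tool_pos: [0.5231, 0.2117, 0.0188]
tcp_rot: [0.792, -0.61, 0.0, -0.0]
wrist_force: [0.4, 0.3, -0.4]
gripper_width: -0.001
gripper_force: 0.0
bar yaw 13.898879 [[np.int64(174), 40], [np.int64(178), 100], [np.int64(182), 160], [np.int64(187), 220], [np.int64(192), 280]] [[np.int64(272), 40], [np.int64(273), 100], [np.int64(273), 160], [np.int64(274), 220], [np.int64(275), 280]]
post off axis 0.0005760533572216428 tcp off axis -0.029982976499696393
```

View pics/w8.png

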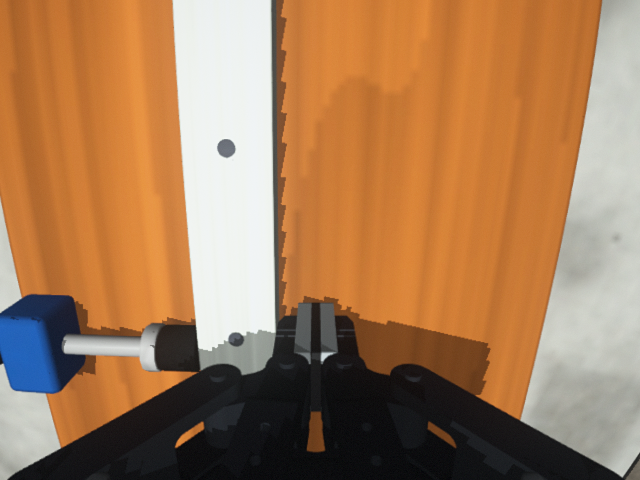

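The roller has carried the bar onto the buffer (bar yaw 13.9° against the jig's 13.5°), a small gap ahead of the fingers. I close the gap and build up the force.

```bash
for r in a b c; do :; done
python3 -m inch '[{"linear":[0.0005,0.0001,0],"dr":[0,0,0],"jaw":-1},{"linear":[0,0,0],"dr":[0,0,0],"jaw":-1}]'|grep force
python3 -m inch '[{"linear":[0.0005,0.0001,0],"dr":[0,0,0],"jaw":-1},{"linear":[0,0,0],"dr":[0,0,0],"jaw":-1}]'|grep force
python3 -m inch '[{"linear":[0.0005,0.0001,0],"dr":[0,0,0],"jaw":-1},{"linear":[0,0,0],"dr":[0,0,0],"jaw":-1}]'
```

```text
wrist_force: [-0.6, 0.2, 0.2]
gripper_force: 0.0
wrist_force: [-0.3, -0.2, 0.1]
gripper_force: 0.0
t: 13.4
tool_pos: [0.5245, 0.212, 0.0188]
tcp_rot: [0.792, -0.61, 0.0, -0.0]
wrist_force: [0.7, -0.4, 0.9]
gripper_width: 0.003
gripper_force: 0.0
```

```bash
python3 -m inch '[{"linear":[0.0005,0.0001,0],"dr":[0,0,0],"jaw":-1},{"linear":[0,0,0],"dr":[0,0,0],"jaw":-1}]'|grep force
python3 -m inch '[{"linear":[0.0005,0.0001,0],"dr":[0,0,0],"jaw":-1},{"linear":[0,0,0],"dr":[0,0,0],"jaw":-1}]'|grep force
python3 -m inch '[{"linear":[0.0005,0.0001,0],"dr":[0,0,0],"jaw":-1},{"linear":[0,0,0],"dr":[0,0,0],"jaw":-1}]'
```

```text
wrist_force: [-0.3, 0.7, -0.4]
gripper_force: 0.0
wrist_force: [-0.3, 0.5, 0.3]
gripper_force: 0.2
t: 14.0
tool_pos: [0.5257, 0.2121, 0.0187]
tcp_rot: [0.792, -0.61, -0.0, 0.0]
wrist_force: [-2.3, 0.5, -0.0]
gripper_width: 0.001
gripper_force: 0.9
```

```bash
python3 -m inch '[{"linear":[0.0004,0.0001,0],"dr":[0,0,0],"jaw":-1},{"linear":[0,0,0],"dr":[0,0,0],"jaw":-1}]'
python3 -m inch '[{"linear":[0.0004,0.0001,0],"dr":[0,0,0],"jaw":-1},{"linear":[0,0,0],"dr":[0,0,0],"jaw":-1}]'
```

```text
t: 14.2
tool_pos: [0.526, 0.2122, 0.0187]
tcp_rot: [0.792, -0.61, -0.0, 0.0]
wrist_force: [-3.6, -0.9, 1.0]
gripper_width: -0.004
gripper_force: 1.8
t: 14.4
tool_pos: [0.5262, 0.2121, 0.0186]
tcp_rot: [0.792, -0.61, -0.0, 0.001]
wrist_force: [-4.9, -0.6, 2.0]
gripper_width: -0.001
gripper_force: 2.7
```

```bash
python3 -m inch '[{"linear":[0.0004,0.0001,0],"dr":[0,0,0],"jaw":-1},{"linear":[0,0,0],"dr":[0,0,0],"jaw":-1}]'
python3 -m inch '[{"linear":[0.0004,0.0001,0],"dr":[0,0,0],"jaw":-1},{"linear":[0,0,0],"dr":[0,0,0],"jaw":-1},{"linear":[0,0,0],"dr":[0,0,0],"jaw":-1}]'
python3 - <<'E'
from workcell import *
print(observe()["wrist_force"],observe()["wrist_torque"])
E
```

```text
t: 14.6
tool_pos: [0.5264, 0.2122, 0.0186]
tcp_rot: [0.792, -0.61, -0.0, 0.001]
wrist_force: [-6.5, 0.0, 2.9]
gripper_width: -0.001
gripper_force: 3.3
t: 14.9
tool_pos: [0.5265, 0.2122, 0.0186]
tcp_rot: [0.792, -0.61, -0.0, 0.001]
wrist_force: [-7.1, -0.1, 3.6]
gripper_width: 0.003
gripper_force: 3.8
[-7.09742572 -0.10374697  3.55661536] [ 0.08893368  2.49761557 -0.00668665]
```

```bash
python3 -m inch '[{"linear":[0.0004,0.0001,0],"dr":[0,0,0],"jaw":-1},{"linear":[0,0,0],"dr":[0,0,0],"jaw":-1},{"linear":[0,0,0],"dr":[0,0,0],"jaw":-1}]'
python3 -m inch '[{"linear":[0,0,0],"dr":[0,0,0],"jaw":-1},{"linear":[0,0,0],"dr":[0,0,0],"jaw":-1},{"linear":[0,0,0],"dr":[0,0,0],"jaw":-1},{"linear":[0,0,0],"dr":[0,0,0],"jaw":-1},{"linear":[0,0,0],"dr":[0,0,0],"jaw":-1}]'
```

```text
t: 15.2
tool_pos: [0.5267, 0.2122, 0.0186]
tcp_rot: [0.792, -0.61, -0.0, 0.001]
wrist_force: [-6.9, 0.5, 3.4]
gripper_width: -0.002
gripper_force: 4.3
t: 15.7
tool_pos: [0.5267, 0.2121, 0.0186]
tcp_rot: [0.792, -0.61, -0.0, 0.001]
wrist_force: [-8.5, 0.3, 4.3]
gripper_width: -0.002
gripper_force: 4.3
```

```bash
python3 -m inch '[{"linear":[0.0002,0,0],"dr":[0,0,0],"jaw":-1},{"linear":[0,0,0],"dr":[0,0,0],"jaw":-1},{"linear":[0,0,0],"dr":[0,0,0],"jaw":-1},{"linear":[0,0,0],"dr":[0,0,0],"jaw":-1},{"linear":[0,0,0],"dr":[0,0,0],"jaw":-1},{"linear":[0,0,0],"dr":[0,0,0],"jaw":-1},{"linear":[0,0,0],"dr":[0,0,0],"jaw":-1}]'
python3 -m inch '[{"linear":[-0.001,-0.0002,0],"dr":[0,0,0],"jaw":-1},{"linear":[-0.001,-0.0002,0],"dr":[0,0,0],"jaw":-1},{"linear":[-0.002,-0.0005,0],"dr":[0,0,0],"jaw":-1},{"linear":[-0.005,-0.001,0],"dr":[0,0,0],"jaw":-1},{"linear":[-0.01,-0.0025,0],"dr":[0,0,0],"jaw":-1},{"linear":[-0.015,-0.004,0],"dr":[0,0,0],"jaw":-1},{"linear":[-0.005,-0.001,0.02],"dr":[0,0,0],"jaw":-1},{"linear":[0,0,0.04],"dr":[0,0,0],"jaw":-1},{"linear":[0,0,0.04],"dr":[0,0,0],"jaw":-1},{"linear":[0,0,0],"dr":[0,0,0],"jaw":-1}]'
python3 - <<'E'
from h import *; from workcell import *
im=grab_frame("wrist"); cv2.imwrite("pics/w9.png",im)
E
```

```text
t: 16.4
tool_pos: [0.5267, 0.2121, 0.0185]
tcp_rot: [0.792, -0.61, -0.001, 0.001]
wrist_force: [-8.1, 0.2, 4.6]
gripper_width: -0.001
gripper_force: 4.7
t: 17.4
tool_pos: [0.4916, 0.2054, 0.1244]
tcp_rot: [0.793, -0.61, 0.001, -0.005]
wrist_force: [1.1, 0.6, -1.3]
gripper_width: 0.0
gripper_force: 0.0
```

View pics/w9.png

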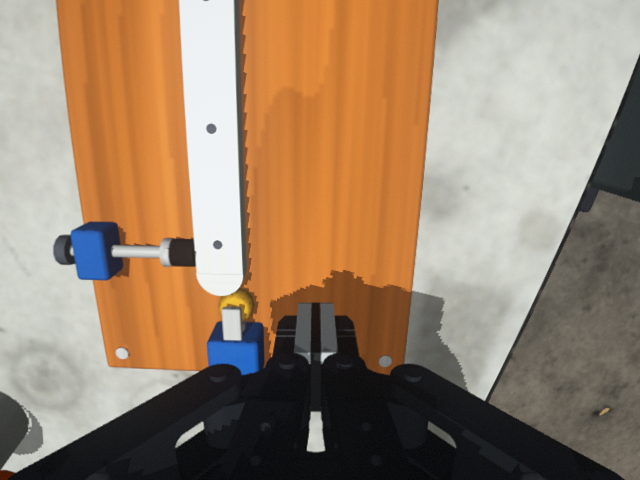

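The bar rests against the buffer (tip at column 195, row 252) with the roller holding its end at (236,300), and the gripper is clear. I hand it in.

```bash
python3 -c "
from workcell import *
print(finish_job())"
```

```text
the job is handed in; nothing more can be done
None
```

The bar is on the post, swung past the roller and resting on the buffer after about 1.5 s of pressing (wrist force 7–8.5 N, so an estimated 8–10 N on the buffer), and I handed the job in without getting a verdict back; I viewed 13 pictures, over the limit of 10.

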